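# Slide a loaded desk tray home and hold it against its sprung stop

## Task

Take the loaded grey tray that lies on the desk by its upright grip tab and slide it along the desk, never lifting it and with its stapler, note block and tin still aboard, straight into the empty bay of the wooden desk organiser, up against the spring-loaded plate at the back. Then be a third hand for the colleague who will screw the stop fast: press the tray against the plate with a steady push on the plate of about 10 newtons, which drives it back about a centimetre (never as much as 20 newtons), keep that push for three seconds, and finish while still holding and pressing. Leave the other things on the desk where they are.

Things in the scene. Friction and masses are not known exactly. Their poses are not given: they have to be found in the camera images.
- tray: Loose loaded tray on the desk, open-topped grey plastic, 180 long (x) x 110 wide (y) x 36 mm high, walls 6 mm, 0.5 to 0.9 kg with its load. Origin: centre of its underside; z up; +x points to its nose, the plain end that enters the bay first; the grip tab is on the -x end. An identical tray, fixed, already fills the organiser's other bay: leave it alone.
- tray_tab (a point): Grip point on the tray's upright tab, at x = -112, y = 0, z = 42 mm in the tray's frame, with the tray's axes. The tab is 16 mm thick along y, reaches from x = -88 to -130 mm of the tray, and from 8 to 62 mm above the desk; pinch it from above, fingers either side along y.
- stop: Fixed steel stop unit at the back of the empty bay with a sprung aluminium plate (100 wide, 4 to 44 mm above the desk) facing the mouth. Origin: on the desk below the middle of the unpressed plate's face; z up; x points deeper into the bay: the tray goes in with its x along this x, on the centre line y = 0. It meets the plate with its origin at x = -90 mm, its tab end still 20 mm out of the mouth.
- bay_mouth (a point): Middle of the empty bay's mouth on the desk, at x = -160, y = 0 mm in the stop's frame, with its axes. The bay is 122 mm wide between side walls 56 mm high with rounded ends; the desk is its floor. A bridge bar crosses above, 56 to 66 mm over the desk, 8 to 22 mm in from the mouth.
- stop_plate (a joint): How far the spring plate is pushed back along the stop's x, in m: 0 at rest, 0.025 at its end. The spring pushes back with 2 N at 0 plus 0.8 N per mm: 10 N at 0.010.
- organiser: The fixed organiser of light wood, 224 long x 280 wide, walls 56 mm high and 12 mm thick, open on top, two equal bays side by side (centre lines at y = +67 and y = -67 mm), mouths at x = -115 mm. Origin: centre of its underside, x from the mouths towards the back wall.
- stapler: Black stapler in the tray, 115 x 34 x 38 mm, long side along x; origin: centre of its underside.
- notes: Block of note paper in the tray, 50 x 38 x 22 mm; origin: centre of its underside.
- tin: Small round steel tin in the tray, 34 mm in diameter and 34 high; origin: centre of its underside.
- mug: White mug, 80 mm in diameter, 95 high, a bystander; origin: centre of its underside.
- tape: Clear ring of tape lying flat, 84 mm in diameter, 24 high, a bystander; origin: centre of its underside.
- calc: Black desk calculator, 140 x 85 x 20 mm, a bystander; origin: centre of its underside.
- penpot: Dark steel pen pot, 80 mm in diameter, 100 high, a bystander; origin: centre of its underside.
- punch: Hole punch, 120 x 110 x 65 mm, a bystander; origin: centre of its underside.
Things that resemble listed ones, but are neither listed nor needed, are in the scene too. What is shaped like the tray but orange or yellow is not meant.

How it is judged:
On the way, in this order (a step that is already met when the one before it is completed fails the run):
1. the tray's nose is some 60 mm inside the empty bay, straight, not yet at the plate (x of tray in the frame of stop above -0.19 m and contact force between tray and stop below 0.5 N and y of tray in the frame of stop between -0.012 and 0.012 m and angle between the x axis of tray and the x axis of stop, either way round below 0.1 rad), for 0.05 s.
2. the tray presses on the spring plate with 6 to 14 N for two seconds on end (contact force between tray and stop between 6 and 14 N and y of tray in the frame of stop between -0.012 and 0.012 m and angle between the x axis of tray and the x axis of stop, either way round below 0.1 rad), for 2 s.
At the end, for the whole second after the job is handed in: The robot still holds the tray, at rest and flat on the desk, straight in the empty bay (12 mm, 0.1 rad), pressing the spring plate with 6 to 14 N through the last second; stapler, notes and tin are in the tray; each bystander is within 40 mm of its start (all of step 2 and value of joint stop_plate between 0.0035 and 0.0165 m and x of stapler in the frame of tray between -0.09 and 0.09 m and y of stapler in the frame of tray between -0.055 and 0.055 m and x of notes in the frame of tray between -0.09 and 0.09 m and y of notes in the frame of tray between -0.055 and 0.055 m and x of tin in the frame of tray between -0.09 and 0.09 m and y of tin in the frame of tray between -0.055 and 0.055 m and z of each of stapler, notes, tin in the frame of tray below 0.03 m and distance of each of mug, tape, calc, penpot, punch from where it was at the start of the episode below 0.04 m and height (world z) of tray below 0.008 m and angle between tray's own z axis and vertical below 0.08 rad and linear speed of tray below 0.01 m/s and contact force between any of the fingers, the arm and tray above 2 N); the arm keeps its last pose, push and grip.
It fails at once if the tray is shoved against the plate with more than 20 N (contact force between tray and stop above 20 N).
It fails at once if the tray is lifted more than 30 mm off the desk or tipped by more than 0.4 rad (height (world z) of tray above 0.03 m or angle between tray's own z axis and vertical above 0.4 rad).
It fails at once if a bystander is knocked more than 40 mm away (distance of any of mug, tape, calc, penpot, punch from where it was at the start of the episode above 0.04 m).
It also fails if it takes over 54 s, if anything falls off the work surface, if the arm or the gripper's body presses on something with over 40 N, if the wrist force passes 120 N, or if a joint passes its speed limit or range.

## Robot

A 6-joint arm with a two-finger parallel gripper is mounted at the origin on the work surface. World frame = base frame: x ahead of the robot, y to its left, z up, the work surface at z = 0. Lengths are in m, angles in rad, forces in N, time in s.
With the tool pointing down it reaches from about 0.375 to 0.825 m from the base axis. Payload 5.5 kg.
Tool frame: the origin (TCP) lies at the very end of the fingers, on their centre line; the grasp point (between the pads) lies 19 mm behind it; z points along the fingers, y is the line along which they close (so a half turn about z gives the same grasp; the last joint's range is limited). The gripper opens to 85 mm and grips with 20 to 120 N. Pads are 22 mm wide; open, the fingers measure 114 mm over their backs; the gripper's body (76 mm by 85 mm) begins 54 mm behind the grasp point. The pads swing forward as they close: fully open they stand 13 mm farther back than shut.
Start: joints at [1.219, 0.314, -0.047, 1.21, 0, 1.571], TCP at [0.207, 0.563, 0.231] pointing down, gripper open.
Joint ranges: [-2.67, 2.67], [-0.69, 1.73], [-1.03, 1.25], [-2.08, 2.16], [-1.42, 1.45], [-3.14, 3.14]. Speed limits (rad/s): [2.39, 2.39, 3.01, 3.14, 3.14, 3.14].

## Interface

Orientations are given as [roll, pitch, yaw] about the fixed x, y, z axes, in that order (R = Rz(yaw) Ry(pitch) Rx(roll)).
In Python, from station import bot, eyes gives the robot as it stands. The module is installed in compiled form; this text tells all that it offers.
- The arm moves only by the tool move_arm, never from a script. Its argument "motion" is a list that holds one entry, the list of rows, each a list of 7 numbers: the shift along the tool's x, y, z in mm, then the turn, a rotation vector about the tool's x, y, z in rad, then the finger opening in mm, from 0 to 85.4. A call has 1 to 10 rows; each row is the pose to reach, as a shift and turn from the pose commanded when the call began, along the tool's axes at that moment; what a row does not reach only later rows make up. A row lasts 1/12 s, in which the tool goes at most 41.7 mm and 7.16 degrees, less where a joint would pass 70% of its speed; a pose out of reach is approached as far as the arm can. A call with a gripper value outside its range is refused whole. The fingers move at their own pace and stop on an object; the grip force is fixed at half the most. Time passes only in rows, so rows that repeat a pose let the fingers close. It gives the time, the measured TCP pose, the force and the opening at its end, in the units of the state.
- bot.get_obs(): the state, without advancing time (a new reading comes with each control period).
- eyes.get_image(name): name is "side" or "top" or "wrist"; returns the picture (384x512x3 uint8, red, green, blue); there is no depth.
- eyes.camera_params(name): a dict with "intrinsics" (3x3 intrinsics, pixels), "rvec" (rotation vector, rad) and "tvec" (3), from world to camera coordinates, as OpenCV has them; the wrist camera has in their place "hand_eye" (4x4, takes a point from camera to tool coordinates, whose origin is the TCP and whose axes are the flange's). Camera axes: x right, y down, z forward; pixel columns grow to the right and rows downward; lengths in m; the calibration is good to about 2 mm. A picture is of the moment at which its call begins: read the wrist's pose just before it. camera_params takes no time and is no camera call.
- bot.sign_off(): hands the job in, once; it reports no verdict.
The state is a dict: "time": time; "joint_positions": joint angles; "joint_vel": joint speeds; "tau": joint torques, N m; "position": TCP position; "orientation": TCP orientation; "contact_force": force on the tool from outside, world axes, zero at the start; "torque": the same for the moment, N m; "gripper_width": finger opening in m.
Only numpy, scipy, OpenCV 4.12 (cv2) and the standard library are available. Lean on these libraries where they do the work, as an engineer would, in place of code of your own. Each camera call takes 0.05 s, during which the arm holds its last target. There are 200 camera calls.

## Working session

There is one attempt and no reset: what is moved stays moved. The work goes in short steps, Python scripts to look and compute and a tool call to move; the robot and the scene stay as the last step left them, time stands still between calls to the robot, and variables do not carry over. Pictures are saved under pics/ and viewed, on a budget of 10 in all, crops included, one or two more only if the job needs it, and the job is handed in when it is done.

Besides the shell and the picture viewer there is one more tool, called by a JSON object that holds its "fn" and its "kwargs", one argument or row to a line. move_arm: Moves the arm, as the interface text tells. Its arguments: {"type":"object","properties":{"motion":{"type":"array","items":{"type":"array","items":{"type":"array","items":{"type":"number"}}}}},"required":["motion"]}

```bash
mkdir -p pics
python3 - <<'E'
from station import bot, eyes
import cv2
o=bot.get_obs()
for k,v in o.items(): print(k,v)
for n in("top","side"):
    cv2.imwrite(f"pics/{n}0.png",eyes.get_image(n)[:,:,::-1]); print(n,eyes.camera_params(n))
print(eyes.camera_params("wrist"))
E
```

```text
time 0.0
joint_positions [ 1.21900243e+00  3.14259650e-01 -4.81043062e-02  1.21019009e+00
 -3.54279850e-05  1.57082101e+00]
joint_vel [ 0.00143476  0.0014544  -0.00089561  0.00050187 -0.00086088  0.00118789]
tau [-1.16237352e-03 -5.39590609e+01  3.39749086e+01  1.88791193e-02
  4.87407942e-05  1.69076699e-06]
position [0.20655694 0.56269519 0.23040335]
orientation [-3.13983494e+00  3.54713197e-05  2.78977413e+00]
contact_force [-0.16562388  0.17596984  0.18673317]
torque [ 1.06639553e-02 -5.02996563e-05  3.44956779e-02]
gripper_width 0.08555979281618072
top {'intrinsics': array([[491.4875799 ,   0.        , 246.4137656 ],
       [  0.        , 491.4875799 , 191.61344144],
       [  0.        ,   0.        ,   1.        ]]), 'rvec': array([ 2.192177  , -2.19765909,  0.05337471]), 'tvec': array([0.03341525, 0.51980888, 1.79170202])}
side {'intrinsics': array([[391.3632105 ,   0.        , 253.308172  ],
       [  0.        , 391.3632105 , 186.24803984],
       [  0.        ,   0.        ,   1.        ]]), 'rvec': array([ 2.31304767, -0.57380111,  0.25682188]), 'tvec': array([-0.44586371,  0.22203841,  1.09986162])}
{'intrinsics': array([[296.65037114,   0.        , 257.55357121],
       [  0.        , 296.65037114, 190.67204615],
       [  0.        ,   0.        ,   1.        ]]), 'hand_eye': array([[ 1.04784281e-03, -9.54017907e-01, -2.99747787e-01,
         7.56898354e-02],
       [ 9.99999198e-01,  7.86248624e-04,  9.93324105e-04,
        -5.05448878e-04],
       [-7.11972698e-04, -2.99748588e-01,  9.54017965e-01,
        -1.41356553e-01],
       [ 0.00000000e+00,  0.00000000e+00,  0.00000000e+00,
         1.00000000e+00]])}
```

View pics/top0.png

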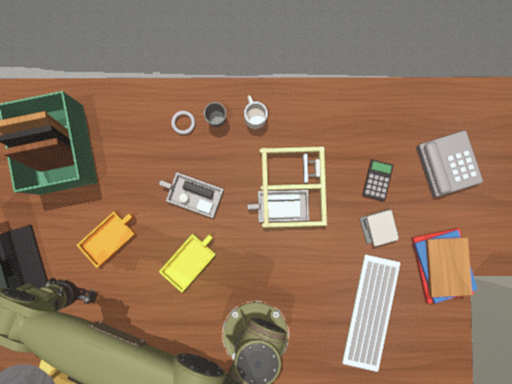

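View pics/side0.png

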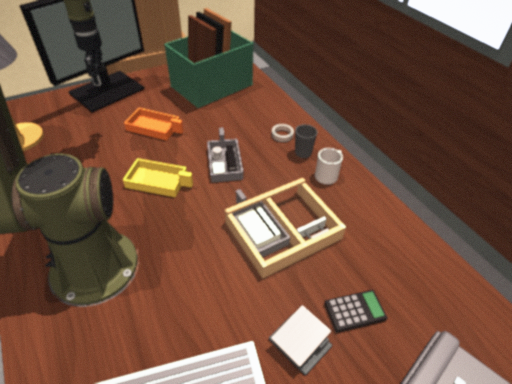

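Top view: the loaded tray is at about (195,195) with its tab at (165,185). The organiser is at (295,187). The empty bay is the upper one, with its mouth on the left at x≈264 and the plate at about (305,168).

```bash
cat > h.py <<'E'
import numpy as np, cv2
from station import bot, eyes
from scipy.spatial.transform import Rotation as R
def cast(name,uv,z,pose=None):
    """pixels -> world points on plane z; pose=(pos,rpy) for wrist"""
    p=eyes.camera_params(name); uv=np.atleast_2d(np.float32(uv))
    d=np.c_[uv,np.ones(len(uv))]@np.linalg.inv(p["intrinsics"]).T
    if name=="wrist":
        H=p["hand_eye"]; T=R.from_euler("xyz",pose[1]).as_matrix()
        M=T@H[:3,:3]; c=T@H[:3,3]+pose[0]
    else:
        M=R.from_rotvec(p["rvec"]).as_matrix().T; c=-M@p["tvec"]
    d=d@M.T
    return c+d*((z-c[2])/d[:,2])[:,None]
E
python3 - <<'E'
from h import *
im=cv2.imread("pics/top0.png"); hsv=cv2.cvtColor(im,cv2.COLOR_BGR2HSV)
def big(m,box):
    x0,y0,x1,y1=box; k=np.zeros_like(m); k[y0:y1,x0:x1]=m[y0:y1,x0:x1]
    cs,_=cv2.findContours(k,cv2.RETR_EXTERNAL,cv2.CHAIN_APPROX_NONE)
    return max(cs,key=cv2.contourArea)
m=cv2.inRange(hsv,(15,30,120),(40,255,255))
c=big(m,(245,135,340,240)); r=cv2.boxPoints(cv2.minAreaRect(c)); print("org px",r)
P=cast("top",r,.056)[:,:2]; print("org",P.round(4).tolist(),P.mean(0),np.linalg.norm(P-np.roll(P,1,0),axis=1))
m=cv2.inRange(hsv,(0,0,60),(180,70,255))
m=cv2.morphologyEx(m,cv2.MORPH_CLOSE,np.ones((5,5)))
k=cv2.morphologyEx(m,cv2.MORPH_OPEN,np.ones((13,13)))
c=big(k,(150,160,235,230)); r=cv2.boxPoints(cv2.minAreaRect(c)); print("tray px",r)
P=cast("top",r,.036)[:,:2]; print("tray",P.round(4).tolist(),P.mean(0),np.linalg.norm(P-np.roll(P,1,0),axis=1))
c=big(m,(150,160,235,230)).reshape(-1,2); tp=c[c[:,0].argmin()]; print("tab tip",tp,cast("top",tp,.062))
s=im[135:245,145:345]; cv2.imwrite("pics/c1.png",cv2.resize(s,None,fx=4,fy=4,interpolation=cv2.INTER_CUBIC))
E
```

```text
org px [[258.8672  147.08466]
 [325.0891  145.29486]
 [327.2774  226.26276]
 [261.05548 228.05255]]
org [[0.6782, -0.0132], [0.684, -0.2517], [0.3931, -0.2564], [0.3873, -0.0199]] [ 0.53564237 -0.13531174] [0.2909663  0.23854902 0.29095282 0.23656808]
tray px [[161.59729 199.92758]
 [172.32126 169.90045]
 [223.63345 188.22626]
 [212.90948 218.25339]]
tray [[0.4894, 0.3395], [0.5984, 0.3012], [0.5312, 0.1147], [0.4226, 0.1535]] [0.5104079  0.22721508] [0.19765613 0.11562674 0.19826023 0.11538257]
tab tip [159 182] [[0.55265441 0.34466876 0.062     ]]
```

View pics/c1.png

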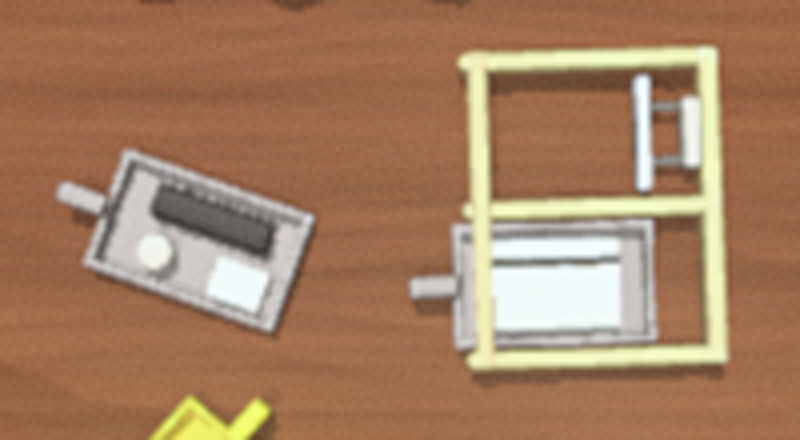

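```bash
cat >> h.py <<'E'
def go(target,yaw,obs=None):
    """shift (mm) and rotvec in present tool axes to reach target TCP, tool down, yaw"""
    o=obs or bot.get_obs(); A=R.from_euler("xyz",o["orientation"]); B=R.from_euler("xyz",[np.pi,0,yaw])
    return (A.inv().apply(np.array(target)-o["position"])*1e3).round(1),(A.inv()*B).as_rotvec().round(3)
E
python3 - <<'E'
from h import *
f=lambda c:np.array(c)/4-.375+np.array([145,135])
t=cast("top",f([(124,152),(314,216),(275,332),(86,264)]),.036)[:,:2]
print("tray",t.round(4).tolist(),t.mean(0)); d=t[1]-t[0]+t[2]-t[3]; y=np.arctan2(d[1],d[0]); print("yaw",y,np.linalg.norm(d)/2)
u=np.array([np.cos(y),np.sin(y)]); g=t.mean(0)-.112*u; print("tab",g)
tb=cast("top",f([(57,188),(60,205)]),.062)[:,:2]; print("tabtip",tb,"pred",t.mean(0)-.13*u)
w=cast("top",f([(463,62),(716,50),(723,358),(472,362),(467,211),(712,203)]),.056)[:,:2]; print("walls",w.round(4).tolist())
p=cast("top",f([(633,76),(638,190)]),.044)[:,:2]; print("plate face",p.round(4).tolist())
print(go([*g,.15],y+np.pi))
E
```

```text
tray [[0.5885, 0.2891], [0.5298, 0.1165], [0.4248, 0.1518], [0.4868, 0.3231]] [0.50747903 0.22013392]
yaw -1.9080904382391384 0.18222348736524788
tab [0.54454374 0.32582312]
tabtip [[0.55400027 0.34512491]
 [0.53875954 0.34234218]] pred [0.55050057 0.34280889]
walls [[0.6672, -0.0186], [0.6774, -0.2463], [0.4007, -0.2497], [0.3977, -0.0256], [0.5328, -0.0217], [0.5394, -0.2413]]
plate face [[0.6556, -0.1728], [0.5521, -0.1765]]
(array([-398.9, -105.8,   80.7]), array([-1.000e-03,  1.000e-03,  1.556e+00]))
```

{"fn": "move_arm", "kwargs": {
  "motion": [
    [[-40,-10,8,0,0,0.12,85],[-80,-21,16,0,0,0.24,85],[-120,-32,24,0,0,0.36,85],[-160,-42,32,0,0,0.48,85],[-200,-53,40,0,0,0.6,85],[-240,-64,48,0,0,0.72,85],[-280,-74,56,0,0,0.84,85],[-320,-85,64,0,0,0.96,85],[-360,-95,72,0,0,1.08,85],[-399,-106,80,0,0,1.2,85]]
  ]
}}

```text
time: 0.93
position: [0.543, 0.3269, 0.1513]
orientation: [-3.141, 0.0, 1.584]
contact_force: [-0.6, 1.0, -0.5]
gripper_width: 0.0852
```

{"fn": "move_arm", "kwargs": {
  "motion": [
    [[0,0,0,0,0,0.12,85],[0,0,0,0,0,0.24,85],[0,0,0,0,0,0.356,85],[0,0,0,0,0,0.356,85],[0,0,0,0,0,0.356,85]]
  ]
}}

```text
time: 1.35
position: [0.5415, 0.3282, 0.1516]
orientation: [-3.141, 0.001, 1.237]
contact_force: [0.5, -0.5, 0.9]
gripper_width: 0.0852
```

Run:
```python
from h import *
o=bot.get_obs(); print(o["time"],o["position"],o["orientation"],o["contact_force"])
im=eyes.get_image("wrist")[:,:,::-1]; cv2.imwrite("pics/w1.png",im)
np.savez("w1.npz",p=o["position"],r=o["orientation"])
```

```text
1.35 [0.54148831 0.32823359 0.15159985] [-3.14104367e+00  6.40420836e-04  1.23686687e+00] [ 0.47941387 -0.5125147   0.94414485]
```

View pics/w1.png

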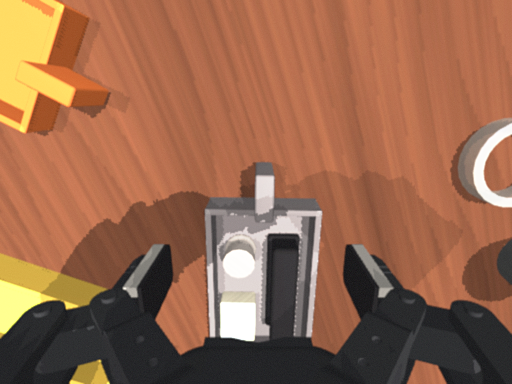

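Wrist view: the tab is at about (264,163–220), the tray's rear edge runs along row ~200–212 between columns 206 and 321, and all three items are aboard.

Run:
```python
from h import *
w=np.load("w1.npz"); P=(w["p"],w["r"])
im=cv2.imread("pics/w1.png"); hsv=cv2.cvtColor(im,cv2.COLOR_BGR2HSV)
m=cv2.inRange(hsv,(0,0,50),(180,75,255))
def span(r,lo,hi):
    c=np.where(m[r,lo:hi])[0]+lo; return c.min(),c.max()
for r in (165,172,180,188,205,215,240,270,300,320): print(r,span(r,195 if r>195 else 240,330 if r>195 else 290))
print("tab rows",np.where(m[140:230,264])[0].min()+140)
L=cast("wrist",[(span(r,195,330)[0],r) for r in range(220,325,5)],.036,P)[:,:2]
Rr=cast("wrist",[(span(r,195,330)[1],r) for r in range(220,325,5)],.036,P)[:,:2]
for E in(L,Rr):
    vx,vy,x0,y0=cv2.fitLine(np.float32(E),cv2.DIST_HUBER,0,.01,.01).ravel(); s=-np.sign(vy); print("yaw",np.arctan2(s*vy,s*vx),x0,y0)
print("width",np.linalg.norm(L[0]-Rr[0]),"mid",(L.mean(0)+Rr.mean(0))/2)
print("tab top",cast("wrist",[(256,170),(272,170),(264,164),(264,185)],.062,P))
print("rim",cast("wrist",[(206,200),(321,200),(206,212),(321,212)],.036,P))
```

```text
165 (np.int64(256), np.int64(271))
172 (np.int64(255), np.int64(273))
180 (np.int64(255), np.int64(274))
188 (np.int64(255), np.int64(274))
205 (np.int64(207), np.int64(318))
215 (np.int64(205), np.int64(321))
240 (np.int64(206), np.int64(319))
270 (np.int64(207), np.int64(317))
300 (np.int64(208), np.int64(314))
320 (np.int64(209), np.int64(312))
tab rows 162
yaw -1.9247066 0.46034294 0.24571662
yaw -1.9190377 0.5689485 0.22552346
width 0.1086803509460622 mid [0.51748558 0.24328898]
tab top [[0.5480897  0.34813952 0.062     ]
 [0.56016389 0.34396732 0.062     ]
 [0.55569267 0.35067936 0.062     ]
 [0.55012596 0.3342326  0.062     ]]
rim [[0.49330629 0.3306275  0.036     ]
 [0.59296433 0.29620019 0.036     ]
 [0.48886849 0.31967461 0.036     ]
 [0.58982424 0.28480289 0.036     ]]
```

Run:
```python
from h import *
print(go([.5465,.324,.024],1.2236), bot.get_obs()["position"])
```

```text
(array([ -2.5,   6.3, 127.8]), array([-0.   ,  0.   ,  0.014])) [0.54144065 0.32846365 0.15177691]
```

{"fn": "move_arm", "kwargs": {
  "motion": [
    [[-2,6,20,0,0,0.014,85],[-2,6,45,0,0,0.014,85],[-2,6,70,0,0,0.014,85],[-2,6,90,0,0,0.014,85],[-2,6,105,0,0,0.014,85],[-2,6,115,0,0,0.014,85],[-2,6,122,0,0,0.014,85],[-2,6,127,0,0,0.014,85],[-2,6,127,0,0,0.014,85],[-2,6,127,0,0,0.014,85]]
  ]
}}

```text
time: 2.23
position: [0.5471, 0.3249, 0.0257]
orientation: [3.141, -0.001, 1.22]
contact_force: [-0.0, -0.0, -0.2]
gripper_width: 0.0848
```

Run:
```python
from h import *
o=bot.get_obs(); print(o["position"],o["orientation"],o["contact_force"],go([.5465,.324,.024],1.2236,o))
a=eyes.get_image("wrist")[:,:,::-1]
cv2.imwrite("pics/w2.png",a)
```

```text
[0.54708428 0.32489922 0.0256546 ] [ 3.14101584e+00 -6.21679409e-04  1.22035104e+00] [-0.02009798 -0.00900983 -0.22838589] (array([-1. , -0.2,  1.7]), array([ 0.001, -0.001, -0.003]))
```

View pics/w2.png

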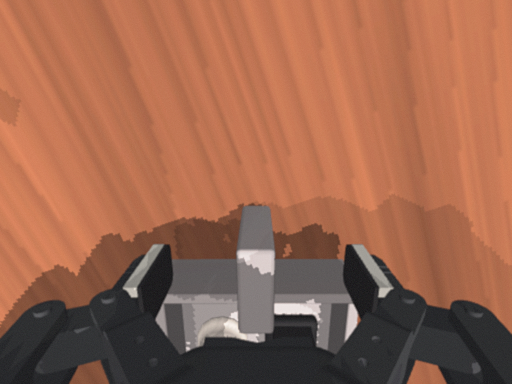

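The tab (238–273, rows 205–330) is centred between the open pads. Next I close the fingers.

{"fn": "move_arm", "kwargs": {
  "motion": [
    [[0,0,0,0,0,0,60],[0,0,0,0,0,0,30],[0,0,0,0,0,0,5],[0,0,0,0,0,0,5],[0,0,0,0,0,0,5],[0,0,0,0,0,0,5],[0,0,0,0,0,0,5],[0,0,0,0,0,0,5],[0,0,0,0,0,0,5],[0,0,0,0,0,0,5]]
  ]
}}

```text
time: 3.12
position: [0.5468, 0.3248, 0.0253]
orientation: [3.141, -0.0, 1.22]
contact_force: [-1.0, 1.1, 3.6]
gripper_width: 0.0155
```

{"fn": "move_arm", "kwargs": {
  "motion": [
    [[-2,2,0,0,0,-0.01,5],[-6,6,0,0,0,-0.03,5],[-12,12,0,0,0,-0.06,5],[-18,18,0,0,0,-0.09,5],[-24,24,0,0,0,-0.12,5],[-30,30,0,0,0,-0.15,5],[-36,36,0,0,0,-0.18,5],[-40,40,0,0,0,-0.2,5],[-42,42,0,0,0,-0.21,5],[-42,42,0,0,0,-0.21,5]]
  ]
}}

```text
time: 3.95
position: [0.5719, 0.2703, 0.0253]
orientation: [3.141, -0.0, 1.429]
contact_force: [-2.0, 0.3, 5.9]
gripper_width: 0.0152
```

Run:
```python
from h import *
o=bot.get_obs(); print(o["position"],o["orientation"],o["contact_force"],o["torque"],go([.5927,.227,.0253],1.598,o))
```

```text
[0.57190749 0.2703096  0.02529075] [ 3.14147854e+00 -9.07640716e-05  1.42947832e+00] [-2.01706826  0.34016343  5.87881702] [ 0.12848931  0.36080099 -0.20302968] (array([-39.9,  26.7,  -0. ]), array([ 0.   , -0.   , -0.169]))
```

{"fn": "move_arm", "kwargs": {
  "motion": [
    [[-3,2,0,0,0,-0.015,5],[-8,6,0,0,0,-0.035,5],[-14,10,0,0,0,-0.06,5],[-20,14,0,0,0,-0.085,5],[-26,18,0,0,0,-0.11,5],[-32,22,0,0,0,-0.135,5],[-37,25,0,0,0,-0.155,5],[-40,27,0,0,0,-0.169,5],[-40,27,0,0,0,-0.169,5],[-40,27,0,0,0,-0.169,5]]
  ]
}}

```text
time: 4.78
position: [0.5929, 0.2271, 0.0253]
orientation: [3.141, 0.001, 1.599]
contact_force: [-1.9, 0.2, 5.7]
gripper_width: 0.0153
```

Run:
```python
from h import *
o=bot.get_obs(); print(o["position"],o["orientation"],o["contact_force"])
w=eyes.get_image("wrist")[:,:,::-1]; t=eyes.get_image("top")[:,:,::-1]
np.savez("w3.npz",p=o["position"],r=o["orientation"])
cv2.imwrite("pics/top3.png",t); cv2.imwrite("pics/w3.png",w)
s=t[130:240,180:345]; s=cv2.resize(s,None,fx=4,fy=4,interpolation=cv2.INTER_CUBIC)
cv2.imwrite("pics/c3.png",s)
```

```text
[0.59292141 0.22710545 0.02528958] [3.14125642e+00 6.10036647e-04 1.59869361e+00] [-1.8950128   0.17188232  5.72411249]
```

View pics/c3.png

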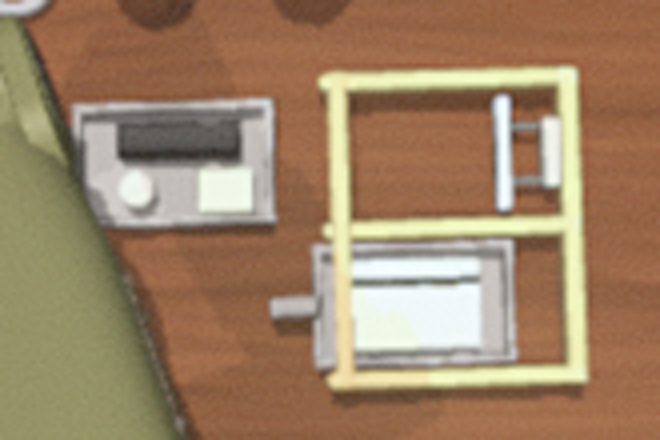

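View pics/w3.png

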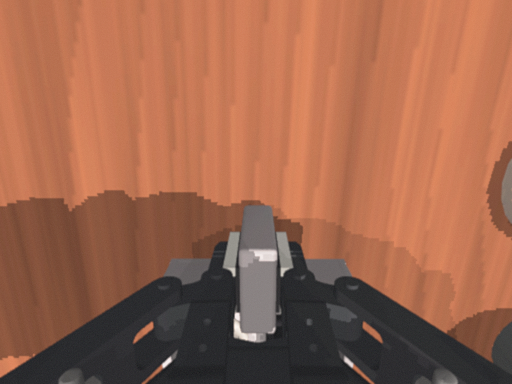

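The top view shows the tray upright in front of the bay, nose at column ~274 (rows 99–223), with walls at rows ~82 and ~231, and its load aboard.

Run:
```python
from h import *
f=lambda c:np.array(c)/4-.375+np.array([180,130])
im=cv2.imread("pics/top3.png"); 
# wall centre lines sampled by yellow mask centroids per column
hsv=cv2.cvtColor(im,cv2.COLOR_BGR2HSV); m=cv2.inRange(hsv,(18,40,120),(40,255,255))
mid=[]
for c in range(272,315):
    a=[np.mean(np.where(m[lo:hi,c])[0])+lo for lo,hi in((142,158),(178,194))]
    A=cast("top",[(c,a[0]),(c,a[1])],.056)[:,:2]; mid.append(A.mean(0)); gap=np.linalg.norm(A[0]-A[1])
vx,vy,x0,y0=cv2.fitLine(np.float32(mid),cv2.DIST_HUBER,0,.01,.01).ravel(); s=-np.sign(vy); u=np.array([vx,vy])*s; print("bay yaw",np.arctan2(u[1],u[0]),"pt",x0,y0,"gap",gap)
n=np.array([-u[1],u[0]]); q=np.array([x0,y0])
t=cast("top",f([(73,105),(273,99),(275,223)]),.036)[:,:2]; print("tray pts",t.round(4).tolist(),"yaw",np.arctan2(*(t[1]-t[0])[::-1]))
nose=(t[1]+t[2])/2; print("nose lateral",(nose-q)@n)
p=cast("top",f([(494,97),(500,210)]),.044)[:,:2]; pm=p.mean(0); print("plate",pm,"lat",(pm-q)@n,"nose to plate",(pm-nose)@u)
o=bot.get_obs(); tc=o["position"][:2]; print("tcp lateral",(tc-q)@n,"tcp to plate",(pm-tc)@u)
```

```text
bay yaw -1.547288 pt 0.6025781 -0.12837207 gap 0.13525274636240245
tray pts [[0.6494, 0.2084], [0.6544, 0.0264], [0.5414, 0.0249]] yaw -1.5433469522922896
nose lateral -0.00105100574751514
plate [ 0.6034049 -0.1760047] lat -0.0002930946431901491 nose to plate 0.20174268516626317
tcp lateral -0.0012789016261065978 tcp to plate 0.4032393967876274
```

{"fn": "move_arm", "kwargs": {
  "motion": [
    [[-3,0,0,0,0,0.004,5],[-8,1,0,0,0,0.004,5],[-14,1,0,0,0,0.004,5],[-21,1,0,0,0,0.004,5],[-28,1,0,0,0,0.004,5],[-35,1,0,0,0,0.004,5],[-42,1,0,0,0,0.004,5],[-49,1,0,0,0,0.004,5],[-55,1,0,0,0,0.004,5],[-60,1,0,0,0,0.004,5]]
  ]
}}

```text
time: 5.72
position: [0.596, 0.1678, 0.0253]
orientation: [3.141, -0.001, 1.595]
contact_force: [-0.7, 4.4, 3.3]
gripper_width: 0.0152
```

{"fn": "move_arm", "kwargs": {
  "motion": [
    [[-5,0,0,0,0,0,5],[-12,0,0,0,0,0,5],[-19,0,0,0,0,0,5],[-26,0,0,0,0,0,5],[-33,0,0,0,0,0,5],[-40,0,0,0,0,0,5],[-46,0,0,0,0,0,5],[-52,0,0,0,0,0,5],[-57,0,0,0,0,0,5],[-60,0,0,0,0,0,5]]
  ]
}}

```text
time: 6.55
position: [0.5973, 0.1077, 0.0253]
orientation: [3.141, -0.001, 1.595]
contact_force: [-0.0, 5.5, 3.7]
gripper_width: 0.015
```

{"fn": "move_arm", "kwargs": {
  "motion": [
    [[-5,0,0,0,0,0,5],[-10,0,0,0,0,0,5],[-15,0,0,0,0,0,5],[-20,0,0,0,0,0,5],[-25,0,0,0,0,0,5],[-30,0,0,0,0,0,5],[-35,0,0,0,0,0,5],[-40,0,0,0,0,0,5],[-45,0,0,0,0,0,5],[-50,0,0,0,0,0,5]]
  ]
}}

```text
time: 7.38
position: [0.5984, 0.0581, 0.0253]
orientation: [3.141, -0.002, 1.596]
contact_force: [-0.4, 6.5, 4.0]
gripper_width: 0.0155
```

{"fn": "move_arm", "kwargs": {
  "motion": [
    [[-2,0,0,0,0,0,5],[-4,0,0,0,0,0,5],[-6,0,0,0,0,0,5],[-8,0,0,0,0,0,5],[-10,0,0,0,0,0,5],[-12,0,0,0,0,0,5],[-14,0,0,0,0,0,5],[-16,0,0,0,0,0,5],[-18,0,0,0,0,0,5],[-20,0,0,0,0,0,5]]
  ]
}}

```text
time: 8.22
position: [0.5989, 0.0383, 0.0253]
orientation: [3.141, -0.001, 1.596]
contact_force: [-0.4, 5.1, 4.4]
gripper_width: 0.0155
```

{"fn": "move_arm", "kwargs": {
  "motion": [
    [[-1,0,0,0,0,0,5],[-2,0,0,0,0,0,5],[-3,0,0,0,0,0,5],[-4,0,0,0,0,0,5],[-5,0,0,0,0,0,5],[-6,0,0,0,0,0,5]]
  ]
}}

```text
time: 8.72
position: [0.599, 0.0323, 0.0253]
orientation: [3.141, -0.001, 1.596]
contact_force: [0.3, 6.6, 4.9]
gripper_width: 0.0152
```

{"fn": "move_arm", "kwargs": {
  "motion": [
    [[-1,0,0,0,0,0,5],[-2,0,0,0,0,0,5],[-3,0,0,0,0,0,5]]
  ]
}}

```text
time: 8.97
position: [0.5991, 0.0293, 0.0253]
orientation: [3.141, -0.001, 1.596]
contact_force: [-0.6, 6.6, 4.4]
gripper_width: 0.0151
```

{"fn": "move_arm", "kwargs": {
  "motion": [
    [[-1,0,0,0,0,0,5],[-2,0,0,0,0,0,5],[-3,0,0,0,0,0,5]]
  ]
}}

```text
time: 9.22
position: [0.5991, 0.0263, 0.0253]
orientation: [3.141, -0.001, 1.596]
contact_force: [-0.6, 7.2, 4.7]
gripper_width: 0.0155
```

{"fn": "move_arm", "kwargs": {
  "motion": [
    [[-1,0,0,0,0,0,5],[-2,0,0,0,0,0,5],[-3,0,0,0,0,0,5]]
  ]
}}

```text
time: 9.47
position: [0.5992, 0.0233, 0.0253]
orientation: [3.141, -0.001, 1.596]
contact_force: [-0.4, 6.5, 4.0]
gripper_width: 0.0153
```

Not touching yet; I carry on in small steps.

{"fn": "move_arm", "kwargs": {
  "motion": [
    [[-1,0,0,0,0,0,5],[-2,0,0,0,0,0,5]]
  ]
}}

```text
time: 9.63
position: [0.5991, 0.022, 0.0253]
orientation: [3.141, -0.003, 1.596]
contact_force: [-1.6, 9.6, 5.3]
gripper_width: 0.0152
```

{"fn": "move_arm", "kwargs": {
  "motion": [
    [[-1,0,0,0,0,0,5],[-2,0,0,0,0,0,5]]
  ]
}}

```text
time: 9.8
position: [0.5991, 0.0205, 0.0253]
orientation: [3.141, -0.004, 1.596]
contact_force: [-0.7, 10.8, 5.9]
gripper_width: 0.0153
```

{"fn": "move_arm", "kwargs": {
  "motion": [
    [[-1,0,0,0,0,0,5],[-2,0,0,0,0,0,5]]
  ]
}}

```text
time: 9.97
position: [0.5991, 0.0188, 0.0253]
orientation: [3.141, -0.004, 1.597]
contact_force: [-0.7, 12.3, 5.0]
gripper_width: 0.0153
```

{"fn": "move_arm", "kwargs": {
  "motion": [
    [[-1,0,0,0,0,0,5],[-2,0,0,0,0,0,5],[-3,0,0,0,0,0,5],[-3,0,0,0,0,0,5],[-3,0,0,0,0,0,5]]
  ]
}}

```text
time: 10.38
position: [0.5992, 0.0162, 0.0253]
orientation: [3.141, -0.005, 1.597]
contact_force: [-0.7, 12.7, 5.6]
gripper_width: 0.0155
```

Run:
```python
from h import *
for i in range(5):
    o=bot.get_obs(); print(o["time"],o["position"].round(5),o["contact_force"].round(2),o["joint_positions"].round(4)); w=eyes.get_image("wrist")
```

```text
10.3833 [0.59916 0.01624 0.02529] [-0.69 12.71  5.62] [ 0.0243  0.468  -0.3225  0.7801  0.005   1.5691]
10.4333 [0.59912 0.01626 0.02528] [-0.91 12.46  4.76] [ 0.0244  0.468  -0.3225  0.7802  0.005   1.5692]
10.4833 [0.59914 0.01626 0.02528] [-0.73 13.04  6.26] [ 0.0244  0.468  -0.3225  0.7801  0.005   1.5692]
10.5333 [0.59913 0.01626 0.02529] [-0.44 13.22  4.94] [ 0.0244  0.468  -0.3225  0.7802  0.005   1.5692]
10.5833 [0.59917 0.01625 0.02531] [-1.16 12.24  5.5 ] [ 0.0244  0.468  -0.3225  0.7801  0.005   1.5692]
```

{"fn": "move_arm", "kwargs": {
  "motion": [
    [[-1,0,0,0,0,0,5],[-2,0,0,0,0,0,5],[-2.5,0,0,0,0,0,5],[-2.5,0,0,0,0,0,5],[-2.5,0,0,0,0,0,5],[-2.5,0,0,0,0,0,5]]
  ]
}}

```text
time: 11.13
position: [0.5992, 0.0144, 0.0253]
orientation: [3.141, -0.006, 1.597]
contact_force: [-1.4, 14.8, 5.5]
gripper_width: 0.0156
```

Run:
```python
from h import *
a=[]
for i in range(5):
    o=bot.get_obs(); a.append(np.r_[o["position"],o["contact_force"]]); t=eyes.get_image("top")
print(np.mean(a,0).round(4),o["time"],o["orientation"])
t=t[:,:,::-1]; cv2.imwrite("pics/top4.png",t)
cv2.imwrite("pics/c4.png",cv2.resize(t[135:240,200:345],None,fx=5,fy=5,interpolation=cv2.INTER_CUBIC))
```

```text
[ 5.99200e-01  1.43000e-02  2.53000e-02 -1.27390e+00  1.47082e+01
  5.28780e+00] 11.3333 [ 3.14143194 -0.00601873  1.59718555]
```

View pics/c4.png

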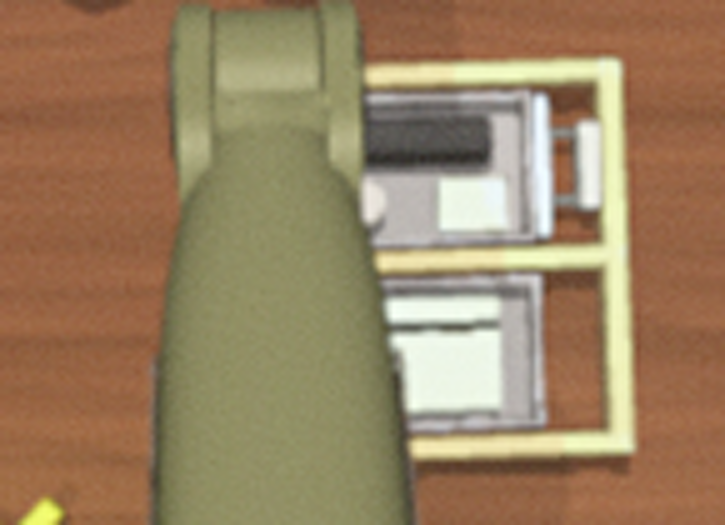

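The tray is straight in the bay against the plate (left edge at column ~533, housing at ~578). The plate-to-housing gap shrank by about 2.75 px, or about 10 mm, which agrees with the force estimate of about 9 N. Now I hold.

{"fn": "move_arm", "kwargs": {
  "motion": [
    [[-0.5,0,0,0,0,0,5],[-0.5,0,0,0,0,0,5],[-0.5,0,0,0,0,0,5],[-0.5,0,0,0,0,0,5],[-0.5,0,0,0,0,0,5],[-0.5,0,0,0,0,0,5],[-0.5,0,0,0,0,0,5],[-0.5,0,0,0,0,0,5],[-0.5,0,0,0,0,0,5],[-0.5,0,0,0,0,0,5]]
  ]
}}

```text
time: 12.22
position: [0.5992, 0.014, 0.0253]
orientation: [3.141, -0.006, 1.597]
contact_force: [-0.1, 15.6, 5.7]
gripper_width: 0.0151
```

{"fn": "move_arm", "kwargs": {
  "motion": [
    [[0,0,0,0,0,0,5],[0,0,0,0,0,0,5],[0,0,0,0,0,0,5],[0,0,0,0,0,0,5],[0,0,0,0,0,0,5],[0,0,0,0,0,0,5],[0,0,0,0,0,0,5],[0,0,0,0,0,0,5],[0,0,0,0,0,0,5],[0,0,0,0,0,0,5]]
  ]
}}

```text
time: 13.05
position: [0.5992, 0.014, 0.0253]
orientation: [3.141, -0.006, 1.597]
contact_force: [-0.4, 15.3, 5.1]
gripper_width: 0.0149
```

{"fn": "move_arm", "kwargs": {
  "motion": [
    [[0,0,0,0,0,0,5],[0,0,0,0,0,0,5],[0,0,0,0,0,0,5],[0,0,0,0,0,0,5],[0,0,0,0,0,0,5],[0,0,0,0,0,0,5],[0,0,0,0,0,0,5],[0,0,0,0,0,0,5],[0,0,0,0,0,0,5],[0,0,0,0,0,0,5]]
  ]
}}

```text
time: 13.88
position: [0.5992, 0.014, 0.0253]
orientation: [3.141, -0.006, 1.597]
contact_force: [-0.2, 15.2, 5.2]
gripper_width: 0.0154
```

{"fn": "move_arm", "kwargs": {
  "motion": [
    [[0,0,0,0,0,0,5],[0,0,0,0,0,0,5],[0,0,0,0,0,0,5],[0,0,0,0,0,0,5],[0,0,0,0,0,0,5],[0,0,0,0,0,0,5],[0,0,0,0,0,0,5],[0,0,0,0,0,0,5],[0,0,0,0,0,0,5],[0,0,0,0,0,0,5]]
  ]
}}

```text
time: 14.72
position: [0.5992, 0.014, 0.0253]
orientation: [3.141, -0.006, 1.597]
contact_force: [-1.5, 15.5, 5.2]
gripper_width: 0.0154
```

Steady for 3.3 s, so I hand in.

Run:
```python
from station import bot
print(bot.sign_off()); o=bot.get_obs(); print(o["time"],o["position"],o["contact_force"])
```

```text
the job is handed in; nothing more can be done
None
the job is handed in; nothing more can be done
```

I gripped the tray by its tab and slid it flat along the desk, straight into the empty bay and against the spring plate. I held the push for over 3 s and handed in at about 14.7 s while still gripping and pressing; the hand-in reports no verdict.

**Push on the plate:** about 9–10 N, inferred rather than measured.
- The wrist read 15.2–15.6 N while holding. Subtracting about 5–6.5 N of desk friction, seen while sliding before contact, leaves 9–10 N.
- Travel since the contact point is 9.3 mm, which gives 9.4 N by the spring law.
- The top picture, taken half a millimetre earlier, shows the plate moved back about 10 mm, to within roughly 3 mm. It agrees with the other two.

**Alignment:** the tray was within about 1 mm of the bay's centre line and 0.005 rad in yaw, measured in front of the mouth. I did not measure it again inside the bay, but the last picture shows it straight.

**Load and bystanders:** the stapler, note block and tin (partly hidden by the arm) were aboard in the last picture. I took no final measurement of the bystanders; the arm's path stayed clear of them.

**Disagreement:** the plate was touched about 3 mm deeper than the top camera had predicted, which is within that camera's resolution. I found contact by the rise in force instead.

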